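# Refit a plug-in module in a logger rack

### The job

Fit the new input module (orange label) into the empty place of the logger rack: in its foam packing only its flat sides can be reached and in the rack only its ribbed ends, so first stand it upright on the bare worktop, let go and take it again the other way. Lower it (do not drop it) fully home into the gap, square with the other modules and without disturbing them, let go, and then swing the retaining bar with the red knob fully shut over the row. Leave the screwdriver, the dropper bottle and the tape roll where they are.

Things in the scene. Friction and masses are not known exactly. Their poses are not given: they have to be found in the camera images.
- new_module_center (a point): centre (30 mm up) of the new module: loose grey box, 54 (own x) x 30 (y) x 60 mm (z), orange label on top, 0.11 to 0.23 kg. Each x end bears a black ribbed grip, 20 mm wide, 3 mm proud (60 mm over both), 30 to 58 mm up. Its lowest 4 mm taper in 4 mm all round. Half a turn about z makes no difference. At first it stands in the packing, axes parallel to the packing's.
- packing: fixed cardboard tray, 150 (own x) x 144 x 20 mm high, floor 4 mm; origin: centre of underside. White foam blocks 72 mm high, 64 mm wide, cover the module's x ends, from x = 32 to 66 mm either way; a foam foot 24 mm high and 100 mm wide lies at x = 49 to 69 mm. The module's flat y sides are free, 53 mm to the tray wall.
- gap (a point): centre of the empty place, on the rack floor, 6 mm above the worktop; axes are the rack's. The gap is 32.7 mm wide (y) between two neighbours and 58 mm long (x) between lips 8 mm high above the rack floor. The module goes in upright, its 54 mm length along x. Fixed rack, base plate 106 (x) x 176 mm (y), centred 16 mm to the gap's +y; row of four places along y.
- left_module_center (a point): centre of a neighbour: equal loose module with a blue label, at the bar-pivot end of the row, 61 mm from the gap along the rack's +y; standing in the rack, top 66 mm above the worktop
- middle_module_center (a point): centre of an equal blue-labelled loose module, the neighbour on the +y side of the gap (31 mm from the gap's centre)
- right_module_center (a point): centre of an equal blue-labelled loose module, the neighbour on the -y side of the gap (31 mm from the gap's centre)
- bar (a joint): angle of the retaining bar (rad): 0 = shut, over the row along the rack's -y from the pivot; grows anticlockwise from above; about 1.57 points along rack +x; range 0 to 1.75. Turns level about a vertical axis, stays where left; about 1 N at the knob moves it; stops hard at 0. 14 mm wide, 7 mm thick, underside 68 mm above the worktop, 2 mm above modules that are home.
- pivot (a point): point on the bar's vertical pivot axis, level with the bar's top (75 mm above the worktop), 90.6 mm from the gap along the rack's +y
- knob (a point): half-way up the red upright round knob on the bar's free end: 17 mm diameter, 75 to 109 mm above the worktop, 163.5 mm from the pivot axis. The bar ends 6.5 mm past it. With the bar shut it stands 15 mm beyond the centre of a steel keeper, 10 mm thick, 80 mm high, at the row's end.
- screwdriver_mid (a point): bystander: screwdriver with red handle, 180 mm long, 26 mm thick, lying on the worktop; point at its middle
- dropper_mid (a point): bystander: dropper bottle with yellow cap, 30 mm in diameter, 75 mm high; point half-way up
- tape_mid (a point): bystander: roll of masking tape, 68 mm in diameter, 19 mm high, lying flat; point half-way up
Not all that is in view belongs to the job. What is shaped like the part that bears new_module_center but pink, purple or turquoise is not meant.

How it is judged (in metres and radians):
On the way, in this order (a step that is already met when the one before it is completed fails the run):
1. the new module stands upright on the bare worktop, clear of the packing, and is let go (height (world z) of new_module_center below 0.0325 m and angle between new_module_center's own z axis and vertical below 0.08 rad and horizontal distance between new_module_center and packing above 0.08 m and contact force between the fingers and new_module below 0.1 N), for 0.2 s.
2. the new module is fully home in the gap and let go, with the bar still open (horizontal distance between new_module_center and gap below 0.005 m and z of new_module_center in the frame of gap below 0.0325 m and angle between the x axis of new_module_center and the x axis of gap, either way round below 0.1 rad and angle between new_module_center's own z axis and vertical below 0.06 rad and contact force between the fingers and new_module below 0.1 N and value of joint bar above 0.9 rad), for 0.2 s.
At the end, for the whole second after the job is handed in: The new module stands at rest and upright in the gap, on the rack floor (within 2.5 mm), its centre within 5 mm of the gap's centre and its length along the rack's x within 0.1 rad; the bar is shut (below 0.05 rad); each neighbour is within 6 mm of where it stood (horizontal distance between new_module_center and gap below 0.005 m and z of new_module_center in the frame of gap below 0.0325 m and angle between the x axis of new_module_center and the x axis of gap, either way round below 0.1 rad and angle between new_module_center's own z axis and vertical below 0.06 rad and value of joint bar below 0.05 rad and linear speed of new_module below 0.02 m/s and distance of each of left_module_center, middle_module_center, right_module_center from where it was at the start of the episode below 0.006 m); the robot touches nothing.
It fails at once if a neighbouring module is shifted by more than 10 mm or tipped by more than 0.2 rad (distance of any of left_module_center, middle_module_center, right_module_center from where it was at the start of the episode above 0.01 m or angle between any of left_module_center, middle_module_center, right_module_center's own z axis and vertical above 0.2 rad).
It fails at once if the new module is dropped (falls free faster than 0.4 m/s, a fall of about 8 mm) (contact force between the fingers and new_module below 0.05 N and linear speed of new_module above 0.4 m/s).
It fails at once if the screwdriver, the dropper bottle or the tape roll is moved by more than 20 mm (distance of any of screwdriver_mid, dropper_mid, tape_mid from where it was at the start of the episode above 0.02 m).
It also fails if it takes over 67 s, if anything falls off the work surface, if the arm or the gripper's body presses on something with over 40 N, if the wrist force passes 120 N, or if a joint passes its speed limit or range.

### The arm

A 6-joint arm with a two-finger parallel gripper is mounted at the origin on a cart in front of the work surface, level with it; the furniture and walls round the work are solid. World frame = base frame: x ahead of the robot, y to its left, z up, the work surface at z = 0. Lengths are in mm, angles in rad, forces in N, time in s.
With the tool pointing down it reaches from about 275 to 750 mm from the base axis. Payload 10.2 kg.
Tool frame: the origin (TCP) lies where the fingers leave the gripper's body, on its centre line; the fingertips stand 64 mm ahead of it and the grasp point (between the pads) lies 45 mm ahead of it (manip.tcp_to_tips is the distance from the TCP to the fingertips, in mm); z points along the fingers, y is the line along which they close (so a half turn about z gives the same grasp; the last joint's range is limited). The gripper opens to 88 mm and grips with 3 to 60 N. Pads are 18 mm wide; open, the fingers measure 123 mm over their backs; the gripper's body (75 mm by 187 mm) begins 45 mm behind the grasp point.
Start: joints at [0.935, 0.313, 1.498, -0, 1.331, -0.223], TCP at [210.63, 480.902, 302.72] pointing down, gripper open.
Joint ranges: [-2.94, 2.94], [-0.97, 2.17], [0.19, 2.56], [-1.23, 4.37], [0.02, 3.11], [-2.88, 2.88]. Speed limits (rad/s): [2.39, 2.39, 3.01, 3.14, 3.14, 3.14].

### API

Orientations are given as a unit quaternion [x, y, z, w].
In Python, from station import manip, get_image, camera_info, close_job gives the robot as it stands.
- The arm moves only by the tool jog_arm, never from a script. Its argument "plan" is one flat list of numbers, 7 for each row, row after row: the shift along the world's x, y, z in cm, then the turn, a rotation vector about the world's x, y, z in rad, then the finger opening in cm, from 0 to 8.81. A call has exactly 10 rows; each row is the pose to reach, as a shift and turn from the pose commanded when the call began; what a row does not reach only later rows make up. A row lasts 1/8 s, in which the tool goes at most 62.5 mm and 10.7 degrees, less where a joint would pass 70% of its speed; a pose out of reach is approached as far as the arm can. A call with a gripper value outside its range is refused whole. The fingers move at their own pace and stop on an object; "newtons" is the grip in N (left out, the last holds). Time passes only in rows, so rows that repeat a pose let the fingers close, or fill a call up. It gives the time, the measured TCP pose, the force, the opening and the grip force at its end, in the units of the state.
- manip.get_obs(): the state, without advancing time (a new reading comes with each control period).
- get_image(name): name is "side" or "top" or "wrist"; returns the picture (400x640x3 uint8, red, green, blue); there is no depth.
- camera_info(name): a dict with "camera_matrix" (3x3 intrinsics, pixels), "world_from_camera" (4x4, takes a point from camera to world coordinates). Camera axes: x right, y down, z forward; pixel columns grow to the right and rows downward; lengths in mm; the calibration is good to about 2 mm. A picture is of the moment at which its call begins: read the wrist's pose just before it. camera_info takes no time and is no camera call; for the wrist camera it gives the pose at the moment of the call.
- close_job(): hands the job in; it is judged then, once.
The state is a dict: "time": time; "joint_pos": joint angles; "joint_vel": joint speeds; "joint_torque": joint torques, N m; "eef_pos": TCP position; "ee_rot": TCP orientation; "contact_force": force on the tool from outside, world axes, zero at the start; "torque": the same for the moment, N m; "finger_gap": finger opening in mm; "gripper_force": force on a finger pad.
Only numpy, scipy, OpenCV 4.12 (cv2) and the standard library are available. Lean on these libraries where they do the work, as an engineer would, in place of code of your own. Each camera call takes 0.05 s, during which the arm holds its last target. There are 200 camera calls.

## Working session

There is one attempt and no reset: what is moved stays moved. The work goes in short steps, Python scripts to look and compute and a tool call to move; the robot and the scene stay as the last step left them, time stands still between calls to the robot, and variables do not carry over. Pictures are saved under pics/ and viewed, at most 10 in all, crops included, and the job is handed in when it is done.

Besides the shell and the picture viewer there is one more tool, called after "Call:" as name(argument=value, ...) on one line, values as JSON. jog_arm: Moves the arm, as the interface text tells. Its arguments: {"type":"object","properties":{"plan":{"type":"array"},"newtons":{"type":"number"}},"required":["plan"]}

```bash
mkdir -p pics; python3 - <<'E'
from station import manip,get_image,camera_info
import cv2
for n in("top","side"):
    cv2.imwrite(f"pics/{n}0.png",cv2.cvtColor(get_image(n),cv2.COLOR_RGB2BGR))
    c=camera_info(n);print(n,c["camera_matrix"],c["world_from_camera"])
o=manip.get_obs();print(o["eef_pos"],o["ee_rot"],o["time"])
E
```

```text
top [[364.84807112   0.         314.05588105]
 [  0.         364.84807112 198.23318071]
 [  0.           0.           1.        ]] [[ 2.34131876e-02 -9.95063665e-01  9.64371594e-02  3.97450352e+02]
 [-9.99660443e-01 -2.21988498e-02  1.36458667e-02  2.19360289e+02]
 [-1.14377121e-02 -9.67239067e-02 -9.95245530e-01  1.03588788e+03]
 [ 0.00000000e+00  0.00000000e+00  0.00000000e+00  1.00000000e+00]]
side [[380.56135522   0.         325.95529268]
 [  0.         380.56135522 196.41586481]
 [  0.           0.           1.        ]] [[ 9.99816991e-01  1.87631390e-02  3.73215980e-03  5.09407449e+02]
 [ 7.90095400e-03 -5.82660942e-01  8.12676936e-01 -6.72348533e+02]
 [ 1.74229541e-02 -8.12498721e-01 -5.82702557e-01  7.28045765e+02]
 [ 0.00000000e+00  0.00000000e+00  0.00000000e+00  1.00000000e+00]]
[210.53066025 480.7760367  302.22758399] [ 2.04922067e-01  9.78778123e-01 -5.25217739e-04 -2.38090624e-04] 0.1
```

View pics/top0.png

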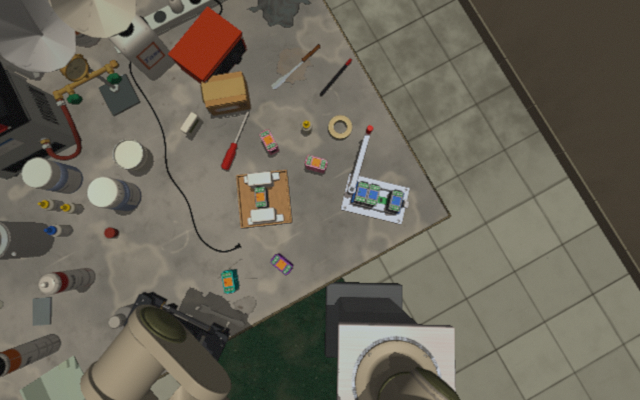

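View pics/side0.png

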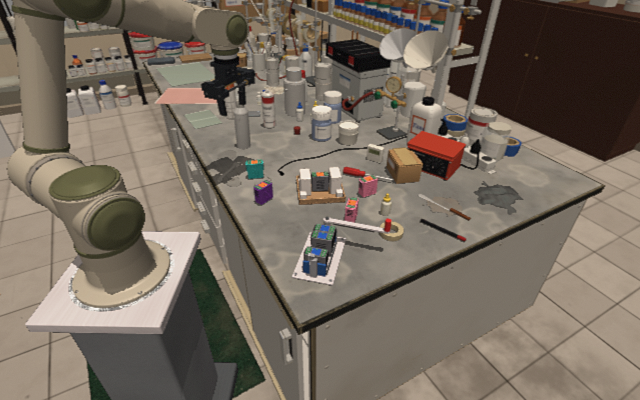

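Candidates with an orange label in the top view are (261,197) grey between the white foam blocks, (268,142) and (316,163) pink, (281,264) purple and (230,281) turquoise. I choose (261,197), the grey one in the packing, and will check it in a close crop. The rack is at about (376,200), with the bar open and its knob at (369,129).

```bash
cat > h.py <<'E'
import numpy as np,cv2
from station import manip,get_image,camera_info
from scipy.spatial.transform import Rotation as R
def ray(n,p,z,ci=None):
    c=ci or camera_info(n);K=np.array(c["camera_matrix"]);T=np.array(c["world_from_camera"])
    d=T[:3,:3]@np.linalg.solve(K,[p[0],p[1],1]);return T[:3,3]+d*(z-T[2,3])/d[2]
def rect(n,im,lo,hi,box,z,ci=None,minA=15):
    "HSV mask in box x0,y0,x1,y1 -> list of (area,center world,rect size,long-axis world angle, pixel)"
    x0,y0,x1,y1=box;h=cv2.cvtColor(im,cv2.COLOR_RGB2HSV)[y0:y1,x0:x1]
    m=cv2.inRange(h,np.array(lo),np.array(hi));out=[]
    for c in cv2.findContours(m,cv2.RETR_EXTERNAL,cv2.CHAIN_APPROX_NONE)[0]:
        A=cv2.contourArea(c)
        if A<minA: continue
        w=np.array([ray(n,p[0]+[x0,y0],z,ci)[:2] for p in c],np.float32)
        (cx,cy),(a,b),t=cv2.minAreaRect(w)
        if a<b:a,b,t=b,a,t+90
        px=c[:,0].mean(0)+[x0,y0]
        out.append((A,np.round([cx,cy],1),np.round([a,b],1),round(np.radians((t+90)%180-90),3),px.round()))
    return out
E
python3 - <<'E'
from h import *
im=get_image("top")
for nm,lo,hi,box,z in [("orange",(5,150,150),(22,255,255),(240,170,290,230),64),("blue",(98,100,80),(125,255,255),(340,170,415,225),66),("knob",(0,150,100),(8,255,255),(355,115,385,145),100),("board",(10,60,90),(22,200,255),(225,160,300,240),20)]:
    print(nm);[print(r) for r in rect("top",im,lo,hi,box,z,minA=8)]
print(ray("top",(353,188),75),ray("top",(340,127),10),ray("top",(306,127),60))
a=im[155:240,225:300];b=im[165:230,330:420]
s=lambda a:cv2.resize(a,(390,400),interpolation=cv2.INTER_CUBIC)
cv2.imwrite("pics/crop.png",cv2.cvtColor(np.hstack([s(a),s(b)]),cv2.COLOR_RGB2BGR))
E
```

```text
orange
(43.5, array([493. , 379.1]), array([19. , 18.8]), np.float64(0.037), array([260., 196.]))
blue
(49.5, array([490.8,  14.8]), array([21.6, 20.2]), np.float64(-0.194), array([396., 200.]))
(11.5, array([497.1, 129.1]), array([23.5,  5.8]), np.float64(-0.23), array([353., 197.]))
(43.5, array([505.3,  75.6]), array([20.2, 19.9]), np.float64(-0.226), array([373., 194.]))
(48.0, array([511.7, 105.2]), array([20.9, 20. ]), np.float64(-0.231), array([362., 192.]))
knob
(18.0, array([676.3,  91.2]), array([13.1, 10.7]), np.float64(-1.551), array([370., 128.]))
board
(1510.0, array([493.3, 375.7]), array([151.9, 146.3]), np.float64(0.132), array([264., 201.]))
[520.10091754 129.98144226  75.        ] [704.40478709 163.60767474  10.        ] [687.58183635 259.40381981  60.        ]
```

View pics/crop.png

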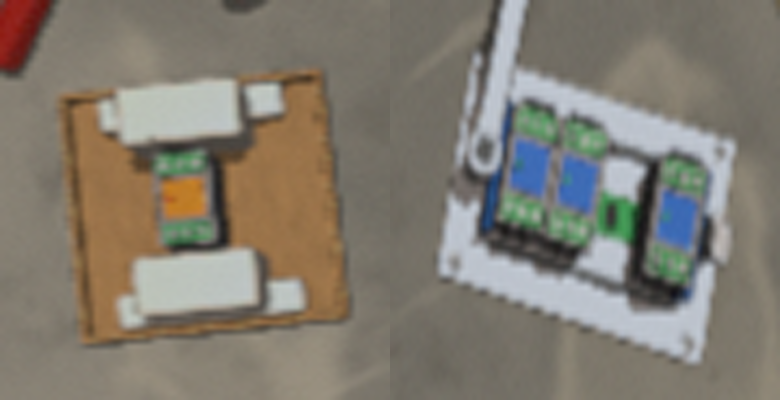

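Call:
jog_arm(plan=[5.6, -2, 0, 0, 0, 0.1, 8.8, 11.2, -4, 0, 0, 0, 0.2, 8.8, 16.8, -6, 0, 0, 0, 0.3, 8.8, 22.4, -8, 0, 0, 0, 0.4, 8.8, 28.2, -10.2, 0, 0, 0, 0.49, 8.8, 28.2, -10.2, 0, 0, 0, 0.49, 8.8, 28.2, -10.2, 0, 0, 0, 0.49, 8.8, 28.2, -10.2, 0, 0, 0, 0.49, 8.8, 28.2, -10.2, 0, 0, 0, 0.49, 8.8, 28.2, -10.2, 0, 0, 0, 0.49, 8.8])

```text
time: 1.4
eef_pos: [492.1, 379.3, 302.9]
ee_rot: [-0.039, 0.999, 0.0, 0.0]
contact_force: [-1.0, -0.4, -0.9]
finger_gap: 87.8
gripper_force: 0.0
```

```bash
cat > w.py <<'E'
from h import *
import sys
def state():
    o=manip.get_obs();y=R.from_quat(o["ee_rot"]).as_matrix()
    print("t",o["time"],"tcp",np.round(o["eef_pos"],1),"phi",round(np.arctan2(y[1,1],y[0,1]),4),"zax",y[:,2].round(4),"gap",o["finger_gap"],o["gripper_force"],np.round(o["contact_force"],1))
    return o
if __name__=="__main__":
    state();ci=camera_info("wrist");im=get_image("wrist")
    print(np.array(ci["world_from_camera"])[:3,3].round(1))
    cv2.imwrite(f"pics/{sys.argv[1]}.png",cv2.cvtColor(im,cv2.COLOR_RGB2BGR))
    np.save(f"pics/{sys.argv[1]}.npy",{"ci":ci,"im":im},allow_pickle=True)
    for z in map(float,sys.argv[2:]):
        for nm,lo,hi in [("orange",(5,150,120),(22,255,255)),("blue",(100,120,80),(125,255,255)),("red",(0,180,90),(4,255,255)),("white",(0,0,185),(180,35,255))]:
            for r in rect("wrist",im,lo,hi,(0,0,640,400),z,ci,60): print(nm,*r)
E
python3 w.py w1 64
```

```text
t 1.4 tcp [492.1 379.3 302.9] phi 1.6487 zax [ 2.e-04  1.e-04 -1.e+00] gap 87.80858947900379 0.0 [-1.  -0.4 -0.9]
[418.5 373.6 384.9]
orange 247.5 [587.2 233.7] [20.6 20.1] 1.286 [175. 255.]
orange 393.5 [491.3 379.2] [20.6 20.3] -1.483 [321. 179.]
blue 428.0 [510.6 105.1] [21.6 21.4] -0.229 [ 42. 177.]
blue 413.0 [504.5  76.3] [21.8 19.9] -0.189 [ 10. 168.]
blue 103.5 [493.4 142.2] [25.4  5.3] -0.24 [ 77. 162.]
white 109.0 [706.2 574.3] [16.7 15.7] -0.528 [469. 369.]
white 2018.5 [542.7 384.1] [85.8 33.3] -1.452 [322. 226.]
white 214.0 [535.3 152.3] [29.4 15.2] -1.084 [ 91. 202.]
white 1014.0 [558.4 118.5] [100.5  20.5] -0.219 [ 62. 216.]
white 100.0 [523.  176.7] [46.   3.6] -0.233 [116. 194.]
white 128.0 [463.8 101.3] [25.8  8.2] -1.454 [ 29. 129.]
white 2130.5 [462.2 132.6] [115.8  31.3] 1.347 [ 68. 124.]
```

View pics/w1.png

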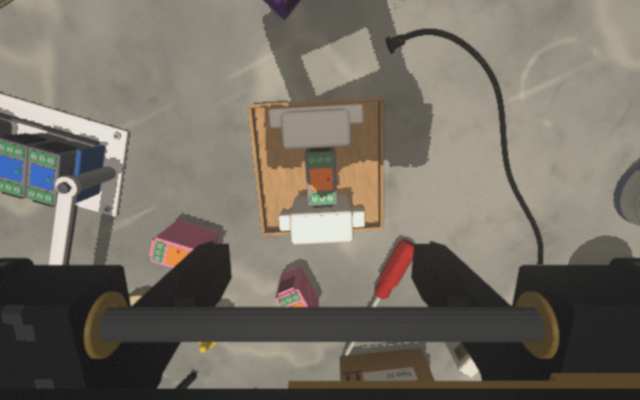

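The grey orange-labelled module is at (321,179), between the two foam blocks. That puts it right under the TCP, with a packing yaw of about 0.09. I'll descend and grip it.

Call:
jog_arm(newtons=20, plan=[0, 0, -6, 0, 0, 0.012, 8.8, 0, 0, -12, 0, 0, 0.012, 8.8, 0, 0, -17, 0, 0, 0.012, 8.8, 0, 0, -20, 0, 0, 0.012, 8.8, 0, 0, -21.3, 0, 0, 0.012, 8.8, 0, 0, -21.3, 0, 0, 0.012, 8.8, 0, 0, -21.3, 0, 0, 0.012, 2, 0, 0, -21.3, 0, 0, 0.012, 2, 0, 0, -21.3, 0, 0, 0.012, 2, 0, 0, -21.3, 0, 0, 0.012, 2])

```text
time: 2.7
eef_pos: [492.7, 378.9, 90.0]
ee_rot: [-0.045, 0.999, 0.0, 0.0]
contact_force: [-0.9, -0.0, 0.3]
finger_gap: 50.4
gripper_force: 0.0
```

Call:
jog_arm(plan=[0, 0, 0, 0, 0, 0, 2, 0, 0, 0, 0, 0, 0, 2, 0, 0, 0, 0, 0, 0, 2, 0, 0, 0, 0, 0, 0, 2, 0, 0, 0, 0, 0, 0, 2, 0, 0, 2, 0, 0, 0, 2, 0, 0, 5, 0, 0, 0, 2, 0, 0, 8, 0, 0, 0, 2, 0, 0, 11, 0, 0, 0, 2, 0, 0, 11, 0, 0, 0, 2])

```text
time: 3.95
eef_pos: [493.2, 379.3, 202.8]
ee_rot: [-0.045, 0.999, 0.001, 0.002]
contact_force: [-0.3, -0.7, -1.7]
finger_gap: 29.7
gripper_force: 19.7
```

Call:
jog_arm(plan=[-2, -5, 0, 0, 0, 0, 2, -4, -10, 0, 0, 0, 0, 2, -6, -14.5, 0, 0, 0, 0, 2, -6.3, -16.4, -2, 0, 0, 0, 2, -6.3, -16.4, -5, 0, 0, 0, 2, -6.3, -16.4, -8, 0, 0, 0, 2, -6.3, -16.4, -10, 0, 0, 0, 2, -6.3, -16.4, -10.5, 0, 0, 0, 2, -6.3, -16.4, -10.7, 0, 0, 0, 2, -6.3, -16.4, -10.7, 0, 0, 0, 2])

```text
time: 5.2
eef_pos: [429.8, 215.0, 93.2]
ee_rot: [-0.045, 0.999, 0.0, 0.0]
contact_force: [-0.5, 0.4, -0.9]
finger_gap: 30.4
gripper_force: 19.7
```

```bash
python3 w.py w2 64
```

```text
t 5.2 tcp [429.8 215.   93.2] phi 1.6601 zax [ 8.e-04  2.e-04 -1.e+00] gap 30.410633935751704 19.73060879856348 [-0.5  0.4 -0.9]
[356.2 208.5 175.1]
orange 1483.0 [425.4 214.4] [22.4 11.7] -1.481 [321. 293.]
white 2731.0 [457.1 217.5] [56.  17.9] -1.481 [321. 366.]
white 100.0 [436.9 112.3] [6.1 5.2] -1.47 [ 48. 297.]
white 1138.5 [414.8 304.7] [30.4 14.9] -1.481 [564. 278.]
white 88.5 [417.3 184.5] [6.6 6.2] 0.422 [239. 266.]
white 3503.0 [422.8 120.2] [48.4 13.8] 1.352 [ 61. 262.]
white 353.0 [396.3 182.3] [19.1  4. ] 0.163 [236. 212.]
white 20683.0 [361.3 291.6] [78.7 46.5] 0.332 [562. 145.]
white 50403.0 [371.2 144.2] [93.7 76.7] -0.179 [125. 128.]
white 374.0 [336.6 115.3] [13.4  4.4] -1.046 [14.  6.]
```

Lower until it touches.

Call:
jog_arm(plan=[0, 0, -0.2, 0, 0, 0, 2, 0, 0, -0.4, 0, 0, 0, 2, 0, 0, -0.5, 0, 0, 0, 2, 0, 0, -0.6, 0, 0, 0, 2, 0, 0, -0.65, 0, 0, 0, 2, 0, 0, -0.7, 0, 0, 0, 2, 0, 0, -0.7, 0, 0, 0, 2, 0, 0, -0.7, 0, 0, 0, 2, 0, 0, -0.7, 0, 0, 0, 2, 0, 0, -0.7, 0, 0, 0, 2])

```text
time: 6.5
eef_pos: [429.6, 214.9, 85.7]
ee_rot: [-0.045, 0.999, 0.0, 0.0]
contact_force: [0.4, -0.6, -1.5]
finger_gap: 30.0
gripper_force: 19.7
```

Call:
jog_arm(plan=[0, 0, -0.05, 0, 0, 0, 2, 0, 0, -0.1, 0, 0, 0, 2, 0, 0, -0.1, 0, 0, 0, 2, 0, 0, -0.1, 0, 0, 0, 2, 0, 0, -0.1, 0, 0, 0, 2, 0, 0, -0.1, 0, 0, 0, 2, 0, 0, -0.1, 0, 0, 0, 2, 0, 0, -0.1, 0, 0, 0, 2, 0, 0, -0.1, 0, 0, 0, 2, 0, 0, -0.1, 0, 0, 0, 2])

```text
time: 7.75
eef_pos: [429.7, 215.0, 85.6]
ee_rot: [-0.045, 0.999, -0.0, 0.0]
contact_force: [-4.1, -1.8, 11.5]
finger_gap: 30.2
gripper_force: 19.7
```

Contact. Open, then rise.

Call:
jog_arm(plan=[0, 0, 0.05, 0, 0, 0, 8.8, 0, 0, 0.05, 0, 0, 0, 8.8, 0, 0, 0.05, 0, 0, 0, 8.8, 0, 0, 0.05, 0, 0, 0, 8.8, 0, 0, 0.05, 0, 0, 0, 8.8, 0, 0, 0.05, 0, 0, 0, 8.8, 0, 0, 2, 0, 0, 0, 8.8, 0, 0, 7, 0, 0, 0, 8.8, 0, 0, 13, 0, 0, 0, 8.8, 0, 0, 13, 0, 0, 0, 8.8])

```text
time: 9.0
eef_pos: [430.9, 215.3, 218.5]
ee_rot: [-0.045, 0.999, 0.001, 0.004]
contact_force: [0.4, -0.4, -0.1]
finger_gap: 87.9
gripper_force: 0.0
```

```bash
python3 w.py w3 60 | grep -v white; python3 - <<'E'
from h import *
im=get_image("top")
for r in rect("top",im,(5,150,150),(22,255,255),(240,150,360,240),60,minA=8): print(r)
E
```

```text
t 9.0 tcp [430.9 215.3 218.5] phi 1.6602 zax [ 0.008   0.0018 -1.    ] gap 87.94463621336484 0.0 [ 0.4 -0.4 -0.1]
[356.7 208.7 299.8]
orange 396.5 [589.8 231.8] [22.3 20.9] -0.222 [323. 372.]
orange 696.0 [428.2 215.1] [21. 21.] -1.445 [320. 199.]
orange 1076.5 [313.1 317.6] [21.3 21. ] -0.648 [490.  45.]
blue 602.5 [507.7  73.8] [23.2 22.6] 1.352 [138. 277.]
blue 626.5 [493.1  11.3] [23.1 22. ] -0.22 [ 56. 253.]
(38.5, array([591.2, 230.6]), array([19.2, 18.9]), np.float64(-0.294), array([316., 162.]))
```

View pics/w3.png

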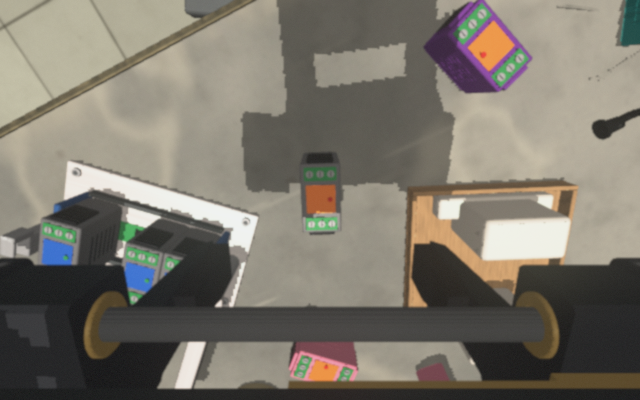

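The module stands upright at (320,200), free of the fingers and clear of the packing. Next I turn the tool 90°.

Call:
jog_arm(plan=[0, 0, 0, 0, 0, -0.17, 8.8, 0, 0, 0, 0, 0, -0.34, 8.8, 0, 0, 0, 0, 0, -0.51, 8.8, 0, 0, 0, 0, 0, -0.68, 8.8, 0, 0, 0, 0, 0, -0.85, 8.8, 0, 0, 0, 0, 0, -1.02, 8.8, 0, 0, 0, 0, 0, -1.19, 8.8, 0, 0, 0, 0, 0, -1.36, 8.8, 0, 0, 0, 0, 0, -1.53, 8.8, 0, 0, 0, 0, 0, -1.571, 8.8])

```text
time: 10.35
eef_pos: [429.1, 214.8, 213.0]
ee_rot: [0.676, 0.737, -0.001, -0.001]
contact_force: [0.0, -0.0, 0.5]
finger_gap: 88.1
gripper_force: 0.0
```

```bash
python3 w.py w4 60 | grep -v white
```

```text
t 10.35 tcp [429.1 214.8 213. ] phi 0.0861 zax [-3.3e-03 -7.0e-04 -1.0e+00] gap 88.07531780491249 0.0 [ 0.  -0.   0.5]
[422.9 288.4 294.9]
orange 720.5 [428.3 214.8] [20.9 20.9] -1.482 [321. 206.]
orange 699.0 [589.2 231.7] [20.9 20.5] 1.32 [541. 202.]
orange 1097.5 [313.3 317.3] [21.2 20.9] -0.642 [157.  39.]
blue 474.0 [505.9  71.7] [22.2 22.1] -0.203 [396. 370.]
blue 249.0 [512.   95.3] [24.1 12.2] 0.091 [408. 347.]
blue 112.0 [493.1 138.2] [24.2  4.9] -0.202 [392. 302.]
```

Call:
jog_arm(newtons=25, plan=[0, 0, -4, 0, 0, 0, 8.8, 0, 0, -8, 0, 0, 0, 8.8, 0, 0, -11, 0, 0, 0, 8.8, 0, 0, -12.3, 0, 0, 0, 8.8, 0, 0, -12.3, 0, 0, 0, 8.8, 0, 0, -12.3, 0, 0, 0, 5, 0, 0, -12.3, 0, 0, 0, 5, 0, 0, -12.3, 0, 0, 0, 5, 0, 0, -12.3, 0, 0, 0, 5, 0, 0, -12.3, 0, 0, 0, 5])

```text
time: 11.65
eef_pos: [429.8, 215.0, 92.2]
ee_rot: [0.675, 0.738, 0.0, 0.0]
contact_force: [-1.7, 0.2, 6.3]
finger_gap: 59.9
gripper_force: 24.9
```

Call:
jog_arm(plan=[0, 0, 2, 0, 0, 0, 5, 0, 0, 6, 0, 0, 0, 5, 0, 0, 11, 0, 0, 0, 5, 1, -3, 12.3, 0, 0, -0.08, 5, 3, -8, 12.3, 0, 0, -0.16, 5, 5, -13, 12.3, 0, 0, -0.24, 5, 6.85, -17, 12.3, 0, 0, -0.316, 5, 6.85, -17, 12.3, 0, 0, -0.316, 5, 6.85, -17, 12.3, 0, 0, -0.316, 5, 6.85, -17, 12.3, 0, 0, -0.316, 5])

```text
time: 12.9
eef_pos: [497.7, 45.9, 214.7]
ee_rot: [0.782, 0.623, -0.0, -0.0]
contact_force: [-0.5, -0.1, -1.6]
finger_gap: 59.8
gripper_force: 24.9
```

```bash
python3 w.py w5 66; python3 - <<'E'
from h import *
im=get_image("top")
for nm,lo,hi,box,z in [("blue",(98,100,80),(125,255,255),(340,170,415,225),66),("knob",(0,150,100),(8,255,255),(355,115,385,145),109)]:
    for r in rect("top",im,lo,hi,box,z,minA=8): print("top",nm,r)
E
```

```text
t 12.9 tcp [497.7  45.9 214.7] phi -0.2252 zax [-3.e-04  2.e-04 -1.e+00] gap 59.79638938406908 24.904127586632967 [-0.5 -0.1 -1.6]
[514.  117.9 296.7]
orange 1739.5 [481.9 -20.5] [43.6 28.5] -0.223 [321. 290.]
blue 846.0 [503.7  77.3] [21.2 21.1] 1.347 [320. 164.]
blue 922.5 [509.8 106.6] [21.  20.5] 1.347 [319. 120.]
blue 192.5 [524.4 121.5] [29.7  3.1] -0.224 [336.  93.]
red 369.0 [710.   87.7] [17.5 14.4] 1.539 [623.  80.]
white 89.0 [382.6 -79.2] [22.4 19.3] -1.302 [223. 370.]
white 326.0 [490.1 -96.1] [25.8 18.3] 0.922 [349. 364.]
white 96.0 [426.2  39.5] [19.4 10.6] 0.211 [230. 237.]
white 186.0 [530.8  33.4] [22.1 11.1] -0.874 [369. 215.]
white 112.0 [516.7  83. ] [28.3  9.7] -0.224 [337. 148.]
white 1163.5 [530.6 105.4] [43.9 33.2] -0.224 [351. 117.]
white 19722.0 [596.3 111.3] [256.6 106.5] -0.681 [468.  98.]
white 348.5 [559.8 147. ] [40.6  6.9] -1.122 [381.  40.]
top blue (45.5, array([504.9,  75.3]), array([20.9, 20.7]), np.float64(-0.226), array([373., 194.]))
top blue (47.0, array([511.6, 105.1]), array([21.1, 20.4]), np.float64(-0.177), array([362., 192.]))
top knob (18.0, array([673.7,  92.4]), array([13. , 10.6]), np.float64(-1.551), array([370., 128.]))
```

View pics/w5.png

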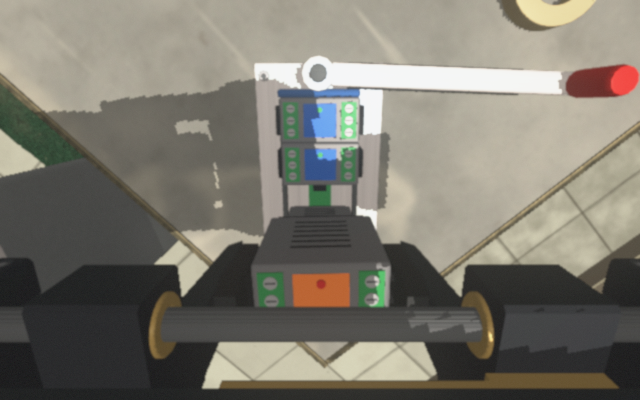

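The module is held with its orange label at (321,290), and the middle and left blue labels are at (320,164) and (319,120). The bar is open, knob at (623,80). I'll check camera bias against the held label.

```bash
python3 - <<'E'
from h import *
d=np.load("pics/w5.npy",allow_pickle=True).item();ci,im=d["ci"],d["im"]
zt=214.7-92.2+60
u=np.array([np.cos(-.2252),np.sin(-.2252)]);v=np.array([-u[1],u[0]]);t=np.array([497.7,45.9])
h=cv2.cvtColor(im,cv2.COLOR_RGB2HSV)
def edges(lo,hi,box,z):
    x0,y0,x1,y1=box;m=cv2.inRange(h[y0:y1,x0:x1],np.array(lo),np.array(hi));c=max(cv2.findContours(m,0,1)[0],key=cv2.contourArea)
    w=np.array([ray("wrist",p[0]+[x0,y0],z,ci)[:2] for p in c])-t
    a,b=w@u,w@v;print(z,"x",a.min().round(2),a.max().round(2),"y",b.min().round(2),b.max().round(2))
edges((5,150,120),(22,255,255),(0,0,640,400),zt)
edges((98,90,60),(125,255,255),(295,143,345,183),66)
edges((98,90,60),(125,255,255),(295,100,345,140),66)
E
```

```text
182.5 x -11.16 10.45 y -3.57 10.59
66 x -11.76 9.52 y 21.29 42.54
66 x -12.06 9.13 y 50.72 72.41
```

Call:
jog_arm(plan=[0, 0, -1, 0, 0, 0, 5, 0, 0, -2.5, 0, 0, 0, 5, 0, 0, -3.8, 0, 0, 0, 5, 0, 0, -4.2, 0, 0, 0, 5, 0, 0, -4.2, 0, 0, 0, 5, 0, 0, -4.2, 0, 0, 0, 5, 0, 0, -4.2, 0, 0, 0, 5, 0, 0, -4.2, 0, 0, 0, 5, 0, 0, -4.2, 0, 0, 0, 5, 0, 0, -4.2, 0, 0, 0, 5])

```text
time: 14.25
eef_pos: [498.1, 44.9, 172.7]
ee_rot: [0.783, 0.622, 0.0, 0.0]
contact_force: [-0.0, -1.1, -1.3]
finger_gap: 60.1
gripper_force: 24.9
```

```bash
python3 w.py w6 66|grep -E "tcp|blue"; python3 - <<'E'
from h import *
d=np.load("pics/w6.npy",allow_pickle=True).item();cv2.imwrite("pics/w6c.png",cv2.resize(cv2.cvtColor(d["im"][60:340,200:440],cv2.COLOR_RGB2BGR),None,fx=2,fy=2))
E
```

```text
t 14.25 tcp [498.1  44.9 172.7] phi -0.227 zax [ 1.e-04 -0.e+00 -1.e+00] gap 60.11781439589168 24.904031166806817 [-0.  -1.1 -1.3]
blue 1247.0 [503.8  77.2] [21.4 20.7] -0.226 [318. 176.]
blue 1428.5 [510.  106.5] [21.  20.8] 1.345 [318. 122.]
blue 312.0 [522.7 121.7] [32.3  3.1] -0.226 [334.  89.]
```

View pics/w6c.png

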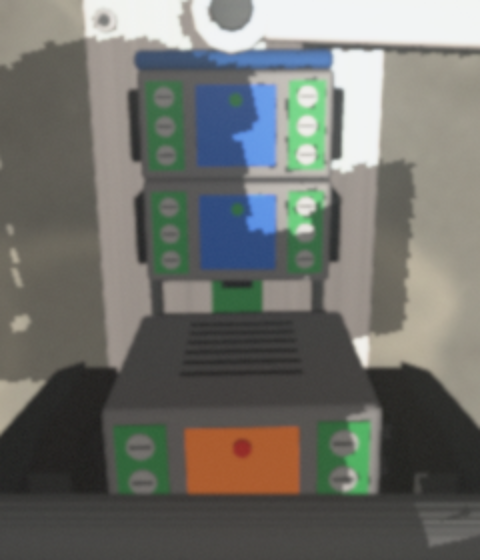

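The held module lines up with the gap between the middle blue module and the green slot strip. I'll nudge it by (-0.5, +1.5) mm and lower.

Call:
jog_arm(plan=[-0.05, 0.15, -0.5, 0, 0, 0, 5, -0.05, 0.15, -1, 0, 0, 0, 5, -0.05, 0.15, -1.3, 0, 0, 0, 5, -0.05, 0.15, -1.6, 0, 0, 0, 5, -0.05, 0.15, -1.9, 0, 0, 0, 5, -0.05, 0.15, -2.2, 0, 0, 0, 5, -0.05, 0.15, -2.5, 0, 0, 0, 5, -0.05, 0.15, -2.5, 0, 0, 0, 5, -0.05, 0.15, -2.5, 0, 0, 0, 5, -0.05, 0.15, -2.5, 0, 0, 0, 5])

```text
time: 15.55
eef_pos: [497.7, 46.4, 147.8]
ee_rot: [0.783, 0.622, 0.0, 0.0]
contact_force: [0.1, 0.1, -1.5]
finger_gap: 59.9
gripper_force: 24.9
```

```bash
python3 w.py w7 66|grep -E "tcp|blue"
```

```text
t 15.55 tcp [497.7  46.4 147.8] phi -0.2269 zax [ 2.e-04 -0.e+00 -1.e+00] gap 59.931203699616546 24.904100568965077 [ 0.1  0.1 -1.5]
blue 1651.5 [503.8  77.1] [21.6 21.5] -0.216 [319. 189.]
blue 1923.5 [510.1 106.6] [21.7 21.4] 1.345 [319. 128.]
blue 421.5 [521.7 121.8] [34.1  3.9] -0.203 [336.  90.]
```

Call:
jog_arm(plan=[0, 0, -0.4, 0, 0, 0, 5, 0, 0, -0.8, 0, 0, 0, 5, 0, 0, -1.2, 0, 0, 0, 5, 0, 0, -1.6, 0, 0, 0, 5, 0, 0, -2, 0, 0, 0, 5, 0, 0, -2.4, 0, 0, 0, 5, 0, 0, -2.8, 0, 0, 0, 5, 0, 0, -3.2, 0, 0, 0, 5, 0, 0, -3.2, 0, 0, 0, 5, 0, 0, -3.2, 0, 0, 0, 5])

```text
time: 16.85
eef_pos: [497.7, 46.4, 115.8]
ee_rot: [0.783, 0.622, 0.0, 0.0]
contact_force: [-0.4, 0.2, -1.2]
finger_gap: 59.9
gripper_force: 24.9
```

```bash
python3 w.py w8 66|grep -E "tcp|blue"
```

```text
t 16.85 tcp [497.7  46.4 115.8] phi -0.227 zax [ 2.e-04 -0.e+00 -1.e+00] gap 59.93119320524116 24.904091404750943 [-0.4  0.2 -1.2]
blue 531.0 [487.7   9.1] [21.4  6.9] -0.225 [319. 348.]
blue 2452.5 [503.8  77.2] [21.8 21.4] -0.226 [319. 208.]
blue 2975.0 [510.1 106.5] [21.5 21.1] -0.226 [318. 134.]
blue 705.5 [521.5 121.7] [33.4  3.6] -0.226 [339.  87.]
```

Call:
jog_arm(plan=[0, 0, -0.3, 0, 0, 0, 5, 0, 0, -0.6, 0, 0, 0, 5, 0, 0, -0.9, 0, 0, 0, 5, 0, 0, -1.1, 0, 0, 0, 5, 0, 0, -1.3, 0, 0, 0, 5, 0, 0, -1.5, 0, 0, 0, 5, 0, 0, -1.6, 0, 0, 0, 5, 0, 0, -1.7, 0, 0, 0, 5, 0, 0, -1.75, 0, 0, 0, 5, 0, 0, -1.75, 0, 0, 0, 5])

```text
time: 18.15
eef_pos: [497.6, 46.4, 98.3]
ee_rot: [0.783, 0.622, 0.0, 0.0]
contact_force: [0.1, 0.6, -0.6]
finger_gap: 60.0
gripper_force: 24.9
```

Call:
jog_arm(plan=[0, 0, -0.05, 0, 0, 0, 5, 0, 0, -0.1, 0, 0, 0, 5, 0, 0, -0.1, 0, 0, 0, 5, 0, 0, -0.1, 0, 0, 0, 5, 0, 0, -0.1, 0, 0, 0, 5, 0, 0, -0.1, 0, 0, 0, 5, 0, 0, -0.1, 0, 0, 0, 5, 0, 0, -0.1, 0, 0, 0, 5, 0, 0, -0.1, 0, 0, 0, 5, 0, 0, -0.1, 0, 0, 0, 5])

```text
time: 19.4
eef_pos: [497.7, 46.4, 98.2]
ee_rot: [0.783, 0.623, 0.0, 0.0]
contact_force: [-4.7, 0.9, 12.1]
finger_gap: 60.0
gripper_force: 24.9
```

Seated at the expected height, with contact. Release and rise.

Call:
jog_arm(plan=[0, 0, 0.05, 0, 0, 0, 8.8, 0, 0, 0.05, 0, 0, 0, 8.8, 0, 0, 0.05, 0, 0, 0, 8.8, 0, 0, 0.05, 0, 0, 0, 8.8, 0, 0, 0.05, 0, 0, 0, 8.8, 0, 0, 0.05, 0, 0, 0, 8.8, 0, 0, 3, 0, 0, 0, 8.8, 0, 0, 8, 0, 0, 0, 8.8, 0, 0, 12, 0, 0, 0, 8.8, 0, 0, 12, 0, 0, 0, 8.8])

```text
time: 20.65
eef_pos: [498.5, 46.3, 219.8]
ee_rot: [0.783, 0.622, 0.002, 0.002]
contact_force: [-0.8, -0.0, -0.7]
finger_gap: 87.8
gripper_force: 0.0
```

```bash
python3 w.py w9 66|grep -E "tcp|blue|orange|red"; python3 - <<'E'
from h import *
im=get_image("side");cv2.imwrite("pics/s9.png",cv2.cvtColor(im,cv2.COLOR_RGB2BGR))
def tri(a,b):
    P=[]
    for n,p in((("wrist"),a),("side",b)):pass
h=cv2.cvtColor(im,cv2.COLOR_RGB2HSV)
print([r for r in rect("side",im,(0,180,90),(5,255,255),(370,200,410,250),92,minA=10)])
w=cv2.cvtColor(np.load("pics/w9.npy",allow_pickle=True).item()["im"],cv2.COLOR_RGB2BGR)
cv2.imwrite("pics/w9c.png",w)
E
```

```text
t 20.65 tcp [498.5  46.3 219.8] phi -0.2269 zax [ 5.6e-03 -8.0e-04 -1.0e+00] gap 87.77783689112016 0.0 [-0.8 -0.  -0.7]
orange 704.5 [497.3  46.4] [21.1 21.1] 1.369 [318. 206.]
blue 642.5 [489.4  16.1] [20.9 20.9] -0.228 [318. 245.]
blue 803.0 [503.6  77.4] [21.  20.9] 1.344 [318. 164.]
blue 904.0 [510.  106.7] [20.9 20.8] -0.226 [317. 121.]
blue 179.5 [523.4 121.9] [31.1  3.2] -0.226 [331.  94.]
red 460.5 [708.7  87.6] [17.  14.9] 1.502 [611.  81.]
[(43.5, array([675.5,  94.1]), array([47.7, 12.6]), np.float64(1.329), array([387., 225.]))]
```

View pics/w9.png

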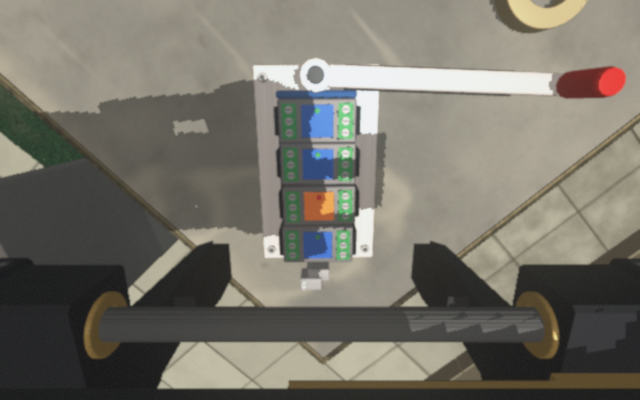

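The new module (318,206) sits square in the row, its centre within 1 mm of the neighbours' midpoint. Next is the knob at about (674.6, 93.3), with the pivot at about (517, 135).

Call:
jog_arm(plan=[2, 0.5, 0, 0, 0, 0.17, 4.2, 4, 1, 0, 0, 0, 0.34, 4.2, 6, 1.6, 0, 0, 0, 0.51, 4.2, 8, 2.2, 0, 0, 0, 0.68, 4.2, 10, 2.7, 0, 0, 0, 0.85, 4.2, 12, 3.2, 0, 0, 0, 1.02, 4.2, 14, 3.7, 0, 0, 0, 1.19, 4.2, 16, 4.2, 0, 0, 0, 1.36, 4.2, 17.7, 4.7, 0, 0, 0, 1.53, 4.2, 17.7, 4.7, 0, 0, 0, 1.545, 4.2])

```text
time: 22.0
eef_pos: [674.6, 93.5, 214.9]
ee_rot: [0.126, 0.992, -0.0, -0.001]
contact_force: [-0.9, 0.6, -0.2]
finger_gap: 41.6
gripper_force: 0.0
```

```bash
python3 w.py w10 109|grep -E "tcp|red"
```

```text
t 22.0 tcp [674.6  93.5 214.9] phi 1.3175 zax [-2.9e-03  1.0e-04 -1.0e+00] gap 41.64008198074288 0.0 [-0.9  0.6 -0.2]
```

```bash
python3 - <<'E'
from h import *
d=np.load("pics/w10.npy",allow_pickle=True).item()
for lo,hi in(((0,150,40),(8,255,255)),((172,150,40),(180,255,255))):
    for r in rect("wrist",d["im"],lo,hi,(0,0,640,400),109,d["ci"],60): print(*r)
E
```

```text
581.0 [668.7  94.3] [22.3 13.9] -0.263 [319. 219.]
```

The shaded red knob is at (319,219), centred between the fingers. Descend and cage it.

Call:
jog_arm(newtons=5, plan=[-0.15, 0.05, -2, 0, 0, 0, 4.2, -0.15, 0.05, -4, 0, 0, 0, 4.2, -0.15, 0.05, -5.5, 0, 0, 0, 4.2, -0.15, 0.05, -6.6, 0, 0, 0, 4.2, -0.15, 0.05, -6.6, 0, 0, 0, 4.2, -0.15, 0.05, -6.6, 0, 0, 0, 2.2, -0.15, 0.05, -6.6, 0, 0, 0, 2.2, -0.15, 0.05, -6.6, 0, 0, 0, 2.2, -0.15, 0.05, -6.6, 0, 0, 0, 2.2, -0.15, 0.05, -6.6, 0, 0, 0, 2.2])

```text
time: 23.3
eef_pos: [673.1, 93.9, 151.3]
ee_rot: [0.126, 0.992, 0.0, 0.0]
contact_force: [-0.4, 0.3, 0.0]
finger_gap: 22.1
gripper_force: 0.0
```

```bash
python3 - <<'E'
from h import *
from w import state
o=state();p=np.array([517.0,134.9]);d=o["eef_pos"][:2]-p;print(np.hypot(*d),np.arctan2(d[1],d[0]))
r=np.hypot(*d);t0=np.arctan2(d[1],d[0]);
for a in np.linspace(0.077,1.54,20): print(round(a,3),np.round((p+163*np.array([np.cos(t0-a),np.sin(t0-a)])-o["eef_pos"][:2])/10,2))
E
```

```text
t 23.3 tcp [673.1  93.9 151.3] phi 1.318 zax [ 1.e-04  0.e+00 -1.e+00] gap 22.080104557897368 0.0 [-0.4  0.3  0. ]
161.42565721971985 -0.2565970641907784
0.077 [-0.21 -1.24]
0.154 [-0.67 -2.41]
0.231 [-1.21 -3.54]
0.308 [-1.84 -4.62]
0.385 [-2.56 -5.66]
0.462 [-3.34 -6.63]
0.539 [-4.21 -7.55]
0.616 [-5.14 -8.39]
0.693 [-6.13 -9.16]
0.77 [-7.17 -9.85]
0.847 [ -8.27 -10.46]
0.924 [ -9.41 -10.98]
1.001 [-10.59 -11.41]
1.078 [-11.8  -11.75]
1.155 [-13.03 -12.  ]
1.232 [-14.28 -12.15]
1.309 [-15.53 -12.2 ]
1.386 [-16.78 -12.16]
1.463 [-18.03 -12.02]
1.54 [-19.26 -11.79]
```

Call:
jog_arm(plan=[-0.21, -1.24, 0, 0, 0, -0.077, 2.2, -0.67, -2.41, 0, 0, 0, -0.154, 2.2, -1.21, -3.54, 0, 0, 0, -0.231, 2.2, -1.84, -4.62, 0, 0, 0, -0.308, 2.2, -2.56, -5.66, 0, 0, 0, -0.385, 2.2, -3.34, -6.63, 0, 0, 0, -0.462, 2.2, -4.21, -7.55, 0, 0, 0, -0.539, 2.2, -5.14, -8.39, 0, 0, 0, -0.616, 2.2, -6.13, -9.16, 0, 0, 0, -0.693, 2.2, -7.17, -9.85, 0, 0, 0, -0.77, 2.2])

```text
time: 24.55
eef_pos: [601.2, -4.8, 151.3]
ee_rot: [0.491, 0.871, 0.0, 0.0]
contact_force: [1.0, 1.4, -0.1]
finger_gap: 22.1
gripper_force: 0.4
```

```bash
python3 - <<'E'
from h import *
from w import state
state();im=get_image("side")
for r in rect("side",im,(0,170,90),(5,255,255),(290,180,420,300),92,minA=10): print(r)
E
```

```text
t 24.55 tcp [601.2  -4.8 151.3] phi 0.5454 zax [ 5.e-04 -0.e+00 -1.e+00] gap 22.064970969615903 0.4196120715005236 [ 1.   1.4 -0.1]
(54.0, array([605.7,  -1.4]), array([45.8, 12.2]), np.float64(1.504), array([363., 250.]))
```

Call:
jog_arm(plan=[-1.1, -0.61, 0, 0, 0, -0.077, 2.2, -2.24, -1.13, 0, 0, 0, -0.154, 2.2, -3.42, -1.56, 0, 0, 0, -0.231, 2.2, -4.63, -1.9, 0, 0, 0, -0.308, 2.2, -5.86, -2.15, 0, 0, 0, -0.385, 2.2, -7.11, -2.3, 0, 0, 0, -0.462, 2.2, -8.36, -2.35, 0, 0, 0, -0.539, 2.2, -9.61, -2.31, 0, 0, 0, -0.616, 2.2, -10.5, -2.21, 0, 0, 0, -0.67, 2.2, -11, -2.16, 0, 0, 0, -0.7, 2.2])

```text
time: 25.85
eef_pos: [491.5, -26.2, 151.5]
ee_rot: [0.759, 0.651, 0.0, 0.0]
contact_force: [0.8, 0.7, 0.2]
finger_gap: 22.3
gripper_force: 0.4
```

Call:
jog_arm(plan=[-0.3, 0.06, 0, 0, 0, -0.01, 2.2, -0.5, 0.1, 0, 0, 0, -0.03, 2.2, -0.7, 0.13, 0, 0, 0, -0.04, 2.2, -0.9, 0.17, 0, 0, 0, -0.06, 2.2, -1, 0.2, 0, 0, 0, -0.07, 2.2, -1.1, 0.23, 0, 0, 0, -0.07, 2.2, -1.2, 0.25, 0, 0, 0, -0.07, 2.2, -1.3, 0.26, 0, 0, 0, -0.07, 2.2, -1.3, 0.26, 0, 0, 0, -0.07, 2.2, -1.3, 0.26, 0, 0, 0, -0.07, 2.2])

```text
time: 27.1
eef_pos: [478.3, -23.5, 151.1]
ee_rot: [0.781, 0.624, -0.0, -0.0]
contact_force: [0.7, -0.9, -0.7]
finger_gap: 21.8
gripper_force: 0.0
```

Call:
jog_arm(plan=[-0.05, 0.01, 0, 0, 0, 0, 2.2, -0.1, 0.02, 0, 0, 0, 0, 2.2, -0.15, 0.03, 0, 0, 0, 0, 2.2, -0.2, 0.04, 0, 0, 0, 0, 2.2, -0.25, 0.05, 0, 0, 0, 0, 2.2, -0.3, 0.06, 0, 0, 0, 0, 2.2, -0.35, 0.07, 0, 0, 0, 0, 2.2, -0.35, 0.07, 0, 0, 0, 0, 2.2, -0.35, 0.07, 0, 0, 0, 0, 2.2, -0.35, 0.07, 0, 0, 0, 0, 2.2])

```text
time: 28.35
eef_pos: [476.1, -23.1, 151.4]
ee_rot: [0.781, 0.624, 0.001, 0.001]
contact_force: [9.9, -1.4, -6.7]
finger_gap: 24.6
gripper_force: 5.0
```

```bash
python3 - <<'E'
from h import *
from w import state
state();im=get_image("side")
for r in rect("side",im,(0,150,70),(6,255,255),(240,180,420,320),92,minA=10): print(r)
E
```

```text
t 28.35 tcp [476.1 -23.1 151.4] phi -0.2223 zax [ 3.9e-03 -6.0e-04 -1.0e+00] gap 24.589523499379034 5.012725089909509 [ 9.9 -1.4 -6.7]
(64.0, array([480. , -24.8]), array([43.3, 14.3]), np.float64(-1.537), array([311., 255.]))
```

The bar is at its hard stop: the force has risen and the knob is where it should be when shut. Back off, open and rise.

Call:
jog_arm(plan=[0.3, -0.06, 0, 0, 0, 0, 2.4, 0.4, -0.08, 0, 0, 0, 0, 4, 0.4, -0.08, 0, 0, 0, 0, 4, 0.4, -0.08, 0, 0, 0, 0, 4, 0.4, -0.08, 0, 0, 0, 0, 4, 0.4, -0.08, 3, 0, 0, 0, 4, 0.4, -0.08, 7, 0, 0, 0, 4, 0.4, -0.08, 12, 0, 0, 0, 4, 0.4, -0.08, 15, 0, 0, 0, 4, 0.4, -0.08, 15, 0, 0, 0, 4])

```text
time: 29.65
eef_pos: [479.3, -23.8, 302.9]
ee_rot: [0.781, 0.624, 0.001, 0.002]
contact_force: [0.0, -0.4, -0.7]
finger_gap: 39.6
gripper_force: 0.0
```

```bash
python3 w.py w11 66|grep -E "tcp|blue|orange|red"
```

```text
t 29.65 tcp [479.3 -23.8 302.9] phi -0.222 zax [ 0.0039 -0.0012 -1.    ] gap 39.648432057596374 0.0 [ 0.  -0.4 -0.7]
```

View pics/w11.png

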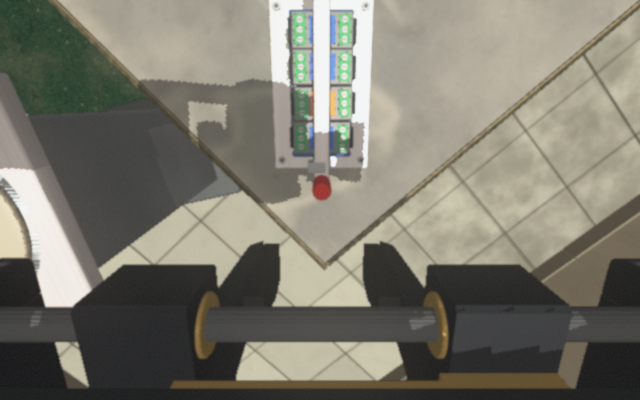

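The bar lies straight over the row, from (321,0) to the knob at (321,188). All four modules stand in line and the gripper is clear, so I hand the job in.

```bash
python3 -c "from station import close_job;print(close_job())"
```

```text
the job is handed in; nothing more can be done
None
```

The new module is seated in the gap, let go and square with its neighbours; the bar is shut against its stop, and the job was handed in at about 30 s (no verdict was returned).

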